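Sort the lasts, heels and glue jar on the shoemaker's bench

TASK

Tidy the shoemaker's bench: put the two lasts (green and wooden) in the brown wooden tray, one in each bay, sole down and flat on the floor of the bay; put the two block heels (red and white) in the blue tray, one in each bay, standing upright on their black tips; and stand the glue jar upright, wholly on the round cork mat. Which of the two bays does not matter, nor does the order. Set each thing down rather than dropping it, leave the hammer and the tin of tacks where they are, and let go of everything at the end.

Things in the scene. Friction and masses are not known exactly. Their poses are not given: they have to be found in the camera images.
- last_green: Small child's shoemaking last, bright green plastic: a foot shape 105 long (x), 42 wide (y), 64 high, lying sole down. Origin: centre of the flat sole's underside; x to the toe, z up. Toe part low (30 high at x=20, 10 at the tip). The block over the heel, x=-40 to -10, has parallel sides 26 apart from z=40 to 64: grip there across y, near x=-20, fingertips above z=38. 0.11-0.25 kg.
- last_wood: Small child's shoemaking last, pale bare wood: a foot shape 105 long (x), 42 wide (y), 64 high, lying sole down. Origin: centre of the flat sole's underside; x to the toe, z up. Toe part low (30 high at x=20, 10 at the tip). The block over the heel, x=-40 to -10, has parallel sides 26 apart from z=40 to 64: grip there across y, near x=-20, fingertips above z=38. 0.11-0.25 kg.
- heel_red: Block heel, red, standing on its 8 mm black rubber tip, small cork patch on top: 46 long (x), 44 wide (y), 44 high. Origin: middle of the footprint, underside; z up, x to the flat face, -x to the round back. Sides at y=+-22 are flat and parallel from x=-1 to 23: grip across y near x=8, in the upper half (clear of tray walls). 0.04-0.09 kg.
- heel_white: Block heel, white, standing on its 8 mm black rubber tip, small cork patch on top: 46 long (x), 44 wide (y), 44 high. Origin: middle of the footprint, underside; z up, x to the flat face, -x to the round back. Sides at y=+-22 are flat and parallel from x=-1 to 23: grip across y near x=8, in the upper half (clear of tray walls). 0.04-0.09 kg.
- glue_jar: Closed round glue jar, cream with a yellow screw cap: 56 diameter, 72 high, standing upright. Origin: centre of its underside, z up. The body is upright-sided up to z = 40; grip it there across the diameter. About 0.13 to 0.25 kg.
- tray_wood: Low open tray, brown wood, for lasts, fixed to the table: 136 (x) by 140 (y) by 16 high; walls and floor 4 thick. A 4 mm divider along x at y=0, as high as the rim, makes two bays, each 128 (x) by 64 (y) inside, centred at y=+-34. Origin: centre of the underside, z up.
- tray_blue: Low open tray, blue painted, for heels, fixed to the table: 136 (x) by 140 (y) by 16 high; walls and floor 4 thick. A 4 mm divider along x at y=0, as high as the rim, makes two bays, each 128 (x) by 64 (y) inside, centred at y=+-34. Origin: centre of the underside, z up.
- cork_mat: Round cork mat, 110 diameter, 6 thick, fixed to the table, for the glue jar. Origin: centre of the underside, z up.
- hammer: Hammer, 260 long, wooden handle along x, steel head at +x, lying at the robot's right; loose. Leave it alone. Origin: underside, mid-length.
- tack_tin: Open steel tin of brass tacks, 54 diameter, 42 high, standing beyond the trays; loose. Leave it alone. Origin: centre of the underside.
There are look-alikes about, which are no part of the job. Of the things like the tray_blue, leave any that is turquoise; of the rest the larger one is meant.

How it is judged:
By the outcome, as a careful person would: the job done as asked, in the order asked, and still so for the second after the job is handed in, with the robot touching nothing.
It also fails if it takes over 122 s, if anything falls off the work surface, if the arm or the gripper's body presses on something with over 40 N, if the wrist force passes 120 N, or if a joint passes its speed limit or range.

ROBOT

A 6-joint arm with a two-finger parallel gripper is mounted at the origin on the work surface. World frame = base frame: x ahead of the robot, y to its left, z up, the work surface at z = 0. Lengths are in m, angles in rad, forces in N, time in s.
With the tool pointing down it reaches from about 0.375 to 0.925 m from the base axis. Payload 5.7 kg.
Tool frame: the origin (TCP) lies between the finger pads; the fingertips stand 19 mm ahead of it and the grasp point (between the pads) is the TCP; z points along the fingers, y is the line along which they close (so a half turn about z gives the same grasp; the last joint's range is limited). The gripper opens to 85 mm and grips with 20 to 120 N. Pads are 22 mm wide; open, the fingers measure 114 mm over their backs; the gripper's body (76 mm by 85 mm) begins 54 mm behind the grasp point. The pads swing forward as they close: fully open they stand 13 mm farther back than shut.
Start: joints at [1.02, 0.359, 1.51, -0, 1.272, -0.115], TCP at [0.253, 0.544, 0.25] pointing down, gripper open.
Joint ranges: [-2.97, 2.97], [-1.01, 2.36], [0.21, 2.38], [-0.96, 4.11], [0.2, 2.71], [-2.98, 2.98]. Speed limits (rad/s): [2.39, 2.39, 3.14, 3.14, 3.14, 3.14].

INTERFACE

Orientations are given as a unit quaternion [w, x, y, z].
In Python, from cell import bot gives the robot as it stands.
- The arm moves only by the tool arm_command, never from a script. Its argument "targets" is text: rows parted by semicolons, each of 7 numbers parted by spaces: the shift along the world's x, y, z in m, then the turn, a rotation vector about the world's x, y, z in degrees, then the opening, from -1 (shut) to 1 (fully open). In form: tx ty tz ax ay az fingers; .... A call has 1 to 20 rows; each row shifts and turns the commanded pose from where the row before left it; what a row does not reach is not made up. A row lasts 1/10 s, in which the tool goes at most 50 mm and 8.59 degrees, less where a joint would pass 70% of its speed; a pose out of reach is approached as far as the arm can. A call is refused whole if a number of a shift passes 0.05 or a number of a turn 8.59, either way. A call with a gripper value outside its range is refused whole. The fingers move at their own pace and stop on an object; "squeeze" is the grip in N (left out, the last holds). Time passes only in rows, so rows that do not move let the fingers close. It gives the time, the measured TCP pose, the force, the opening and the grip force at its end, in the units of the state.
- bot.get_obs(): the state, without advancing time (a new reading comes with each control period).
- bot.snapshot(name): name is "side" or "top"; returns the picture (480x640x3 uint8, red, green, blue); there is no depth.
- bot.get_calibration(name): a dict with "vfov" (degrees; the focal length in pixels is half the picture's height over the tangent of half this angle, whatever the lens; pixels are square), "cx", "cy" (the principal point, pixels), "position" and "rotation" of the camera in the world. Camera axes: x right, y down, z forward; pixel columns grow to the right and rows downward; lengths in m; the calibration is good to about 2 mm. A picture is of the moment at which its call begins. get_calibration takes no time and is no camera call.
- bot.finish_job(): hands the job in; it is judged then, once.
The state is a dict: "time": time; "qpos": joint angles; "dq": joint speeds; "joint_torque": joint torques, N m; "tcp_pos": TCP position; "orientation": TCP orientation; "wrist_force": force on the tool from outside, world axes, zero at the start; "ft_torque": the same for the moment, N m; "width": finger opening in m; "finger_force": force on a finger pad.
Only numpy, scipy, OpenCV 4.12 (cv2) and the standard library are available. Lean on these libraries where they do the work, as an engineer would, in place of code of your own. Each camera call takes 0.05 s, during which the arm holds its last target. There are 200 camera calls.

## Working session

There is one attempt and no reset: what is moved stays moved. The work goes in short steps, Python scripts to look and compute and a tool call to move; the robot and the scene stay as the last step left them, time stands still between calls to the robot, and variables do not carry over. Pictures are saved under pics/ and viewed, at most 14 in all, crops included, and the job is handed in when it is done.

Besides the shell and the picture viewer there is one more tool, called as name(argument=value, ...), one argument or row to a line, values as JSON. arm_command: Moves the arm, as the interface text tells. Its arguments: {"type":"object","properties":{"targets":{"type":"string"},"squeeze":{"type":"number"}},"required":["targets"]}

```bash
mkdir -p pics
python3 - <<'E'
from cell import bot
import cv2
for n in("top","side"):
    cv2.imwrite(f"pics/{n}0.png",bot.snapshot(n)[:,:,::-1]); print(n,bot.get_calibration(n))
o=bot.get_obs(); print({k:o[k] for k in("time","tcp_pos","orientation","width")})
E
ls
```

```text
top {'vfov': 43.973060957751834, 'cx': 320.4678493701445, 'cy': 237.77998233669322, 'position': array([ 0.29555761, -0.14443012,  1.62645045]), 'rotation': array([ 0.04346778, -0.70176641,  0.71023274, -0.03469731])}
side {'vfov': 50.378664481419804, 'cx': 326.0328165599822, 'cy': 245.13140138833185, 'position': array([ 0.37401832, -1.05325529,  0.60767409]), 'rotation': array([-0.4951444 ,  0.86682677, -0.05542544,  0.01927144])}
{'time': 0.1, 'tcp_pos': array([0.25299786, 0.54342453, 0.24954368]), 'orientation': array([-2.57761213e-04,  2.16189600e-01,  9.76351058e-01, -7.75797642e-04]), 'width': 0.085174958370856}
pics
```

View pics/top0.png

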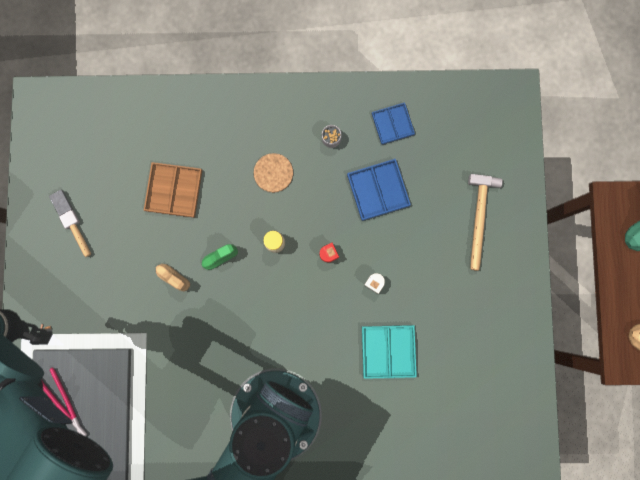

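View pics/side0.png

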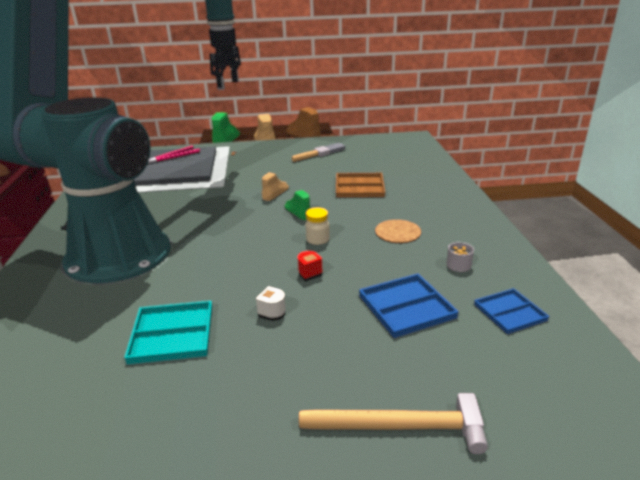

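The top view shows three trays that could be tray_blue: turquoise at (389,351), large blue at (379,190) and small blue at (393,124). The large blue one fits, since turquoise is excluded and it is the larger of the other two. The wood tray is at (174,190), the cork mat at (273,172) and the jar at (274,241). The green last is at (218,256), the wooden last at (172,277), the red heel at (329,253) and the white heel at (375,283). I'll confirm these in enlarged crops.

```bash
cat > h.py <<'E'
import cv2,numpy as np
from cell import bot
from scipy.spatial.transform import Rotation as R
def crop(src,x,y,w,h,s,out):
    im=cv2.imread(src)[y:y+h,x:x+w]; im=cv2.resize(im,None,fx=s,fy=s,interpolation=cv2.INTER_CUBIC)
    for i in range(0,w,10):
        cv2.line(im,(int((i+.5)*s),0),(int((i+.5)*s),12 if i%50 else 25),(255,255,255),1)
        cv2.putText(im,str(x+i),(int((i+.5)*s)-10,36),0,.35,(255,255,255),1)
    for i in range(0,h,10):
        cv2.line(im,(0,int((i+.5)*s)),(12,int((i+.5)*s)),(255,255,255),1)
        cv2.putText(im,str(y+i),(14,int((i+.5)*s)+4),0,.35,(255,255,255),1)
    cv2.imwrite(out,im)
def ray(n,u,v):
    c=bot.get_calibration(n); f=240/np.tan(np.radians(c["vfov"]/2))
    q=np.array(c["rotation"]); M=R.from_quat(q[[1,2,3,0]]).as_matrix()
    d=M@np.array([(u-c["cx"])/f,(v-c["cy"])/f,1]); return np.array(c["position"]),d
def at(n,u,v,z):
    p,d=ray(n,u,v); return p+d*(z-p[2])/d[2]
def proj(n,P):
    c=bot.get_calibration(n); f=240/np.tan(np.radians(c["vfov"]/2))
    q=np.array(c["rotation"]); M=R.from_quat(q[[1,2,3,0]]).as_matrix()
    p=M.T@(np.array(P)-c["position"]); return f*p[0]/p[2]+c["cx"],f*p[1]/p[2]+c["cy"]
def tri(a,b):
    p,d=ray("top",*a);q,e=ray("side",*b)
    s=np.linalg.lstsq(np.c_[d,-e],q-p,rcond=None)[0]
    A=p+d*s[0];B=q+e*s[1];return (A+B)/2,np.linalg.norm(A-B)
E
python3 -c "
from h import *
crop('pics/top0.png',140,150,160,150,5,'pics/tl.png') if 0 else crop('pics/top0.png',140,150,160,120+30,4,'pics/tl.png')
crop('pics/top0.png',305,150,115,150,4,'pics/tr.png')
crop('pics/side0.png',240,160,225,180,3.3,'pics/s.png')
print(R.from_quat([-.70176641,.71023274,-.03469731,.04346778]).as_matrix().round(3))
for n in('top','side'): print(n,bot.get_calibration(n).keys())
"
```

```text
[[-0.011 -0.994  0.11 ]
 [-1.     0.013  0.012]
 [-0.013 -0.11  -0.994]]
top dict_keys(['vfov', 'cx', 'cy', 'position', 'rotation'])
side dict_keys(['vfov', 'cx', 'cy', 'position', 'rotation'])
```

View pics/tl.png

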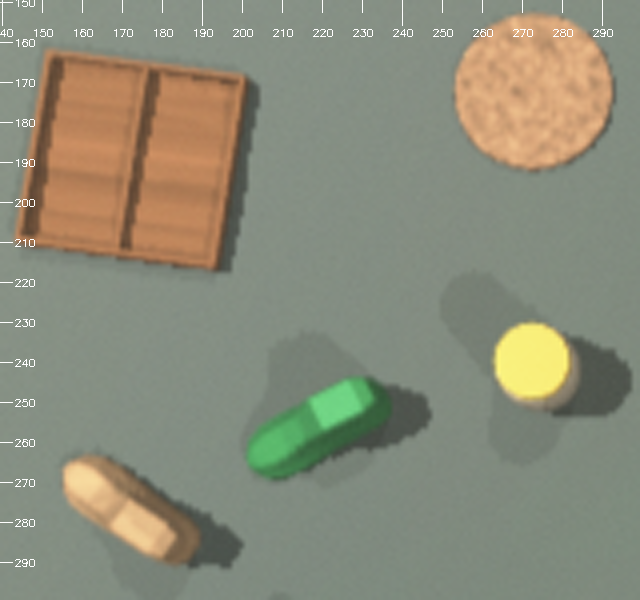

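View pics/tr.png

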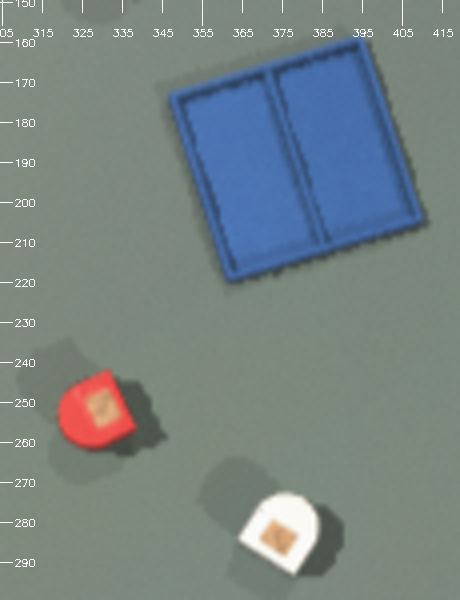

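View pics/s.png

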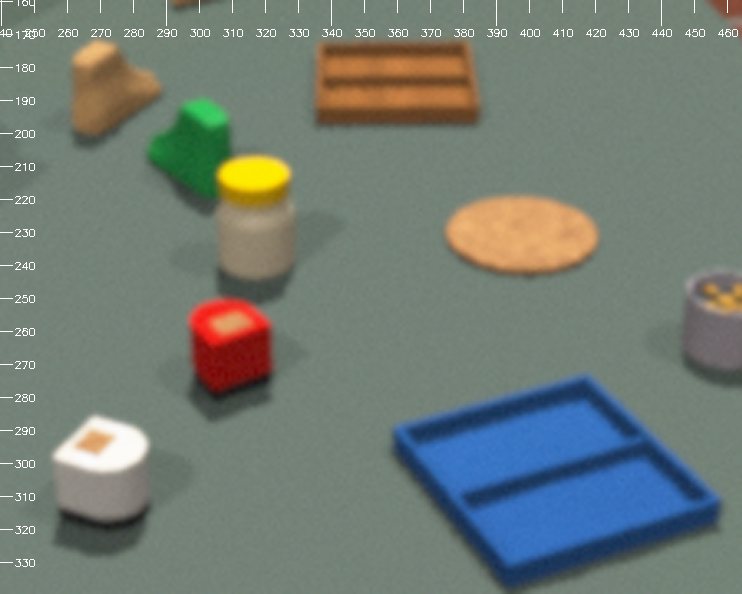

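Crops confirm the choice: the large blue tray has top-view rim corners at (347,173), (395,160), (411,205) and (362,220). In the side view it is at about (408,305), and it is clearly bigger than the small one at (510,310). Next I'll triangulate.

```bash
cat > m.py <<'E'
from h import *
def T(X,Y,a): return (140+X/4-.5,150+Y/4-.5) if a=='l' else (305+X/4-.5,150+Y/4-.5)
def S(X,Y): return (240+X/3.3-.5,160+Y/3.3-.5)
P={'jarcap':(T(532,361,'l'),S(254,174)),'cork':(T(534,91,'l'),S(522,234)),
'greentop':(T(344,402,'l'),S(205,113)),'woodtop':(T(143,527,'l'),S(96,58)),
'redA':(T(108,370,'r'),S(271,318)),'redB':(T(136,427,'r'),S(215,347)),'redpatch':(T(101,408,'r'),S(232,322)),
'whA':(T(239,539,'r'),S(95,417)),'whB':(T(295,574,'r'),S(54,462)),'whpatch':(T(279,538,'r'),S(95,441)),
'b1':(T(170,95,'r'),S(588,377)) }
tops={'b':[T(*p,'r') for p in[(170,95),(363,40),(427,222),(230,281)]],'w':[T(*p,'l') for p in[(47,50),(245,76),(217,268),(17,238)]]}
sides={'b':[S(588,377),S(719,500),S(507,570),S(395,432)],'w':[S(468,44),S(478,110),S(317,110),S(318,44)]}
del P['b1']
for t in'bw':
    for i in range(4):P[t+str(i)]=(tops[t][i],sides[t][i])
if __name__=='__main__':
    for k,(a,b) in P.items():
        p,g=tri(a,b);print(k,p.round(4),'gap',round(g,4))
    for t in'bw':
        C=np.array([at('top',*p,.016) for p in tops[t]]);c=C.mean(0)
        e=np.diff(np.r_[C,C[:1]],axis=0);print(t,c.round(4),np.linalg.norm(e,axis=1).round(4),np.degrees(np.arctan2(e[:,1],e[:,0])).round(1))
    D=lambda p,q,z:(lambda v:round(float(np.degrees(np.arctan2(v[1],v[0]))),1))(at('top',*T(*q,'l'),z)-at('top',*T(*p,'l'),z))
    print('green dir to toe',D((357,377),(310,400),.064),D((378,402),(331,428),.064),'tip',at('top',*T(252,462,'l'),.01))
    print('wood dir',D((176,533),(131,499),.064),D((156,557),(110,520),.064),'tip',at('top',*T(66,478,'l'),.01))
    for k,z in(('jarcap',.072),('cork',.006),('greentop',.064),('woodtop',.064)):print(k,at('top',*P[k][0],z).round(4))
    for h in('red','wh'):
        A,B=[at('top',*P[h+x][0],.044) for x in'AB'];print(h,'flatmid',((A+B)/2).round(4),np.linalg.norm(A-B).round(4),'edge deg',np.degrees(np.arctan2(*(B-A)[1::-1])).round(1))
E
python3 m.py
```

```text
jarcap [4.635e-01 3.000e-04 7.200e-02] gap 0.0024
cork [0.6598 0.0048 0.0047] gap 0.0021
greentop [0.4383 0.1256 0.0636] gap 0.0032
woodtop [0.3573 0.2587 0.0589] gap 0.0037
redA [ 0.458  -0.1551  0.0489] gap 0.0023
redB [ 0.4205 -0.1734  0.0423] gap 0.0016
redpatch [ 0.4333 -0.1501  0.0451] gap 0.0016
whA [ 0.3451 -0.2406  0.0439] gap 0.0015
whB [ 0.3214 -0.2774  0.0412] gap 0.0019
whpatch [ 0.3451 -0.267   0.0458] gap 0.0021
b0 [ 0.652  -0.2005  0.0152] gap 0.0017
b1 [ 0.6892 -0.3343  0.0172] gap 0.0002
b2 [ 0.5603 -0.3748  0.016 ] gap 0.0027
b3 [ 0.5223 -0.2396  0.0141] gap 0.0012
w0 [0.691  0.3426 0.0141] gap 0.0031
w1 [0.6707 0.2048 0.0129] gap 0.0036
w2 [0.5367 0.222  0.0149] gap 0.0023
w3 [0.5575 0.3599 0.0164] gap 0.0056
b [ 0.6066 -0.2874  0.016 ] [0.1388 0.134  0.141  0.1357] [ -74.6 -162.4  106.1   16.7]
w [0.6155 0.2819 0.016 ] [0.1395 0.1352 0.1401 0.133 ] [-98.4 172.4  80.7  -7.8]
green dir to toe 115.6 118.5 tip [0.40454126 0.19747675 0.01      ]
wood dir 52.9 51.3 tip [0.39514874 0.32464997 0.01      ]
jarcap [4.647e-01 3.000e-04 7.200e-02]
cork [0.6606 0.0046 0.006 ]
greentop [0.4399 0.1255 0.064 ]
woodtop [0.3589 0.2575 0.064 ]
red flatmid [ 0.4404 -0.1642  0.044 ] 0.0425 edge deg -154.7
wh flatmid [ 0.3341 -0.2588  0.044 ] 0.0435 edge deg -122.8
```

arm_command(
  targets="0.0108 -0.0282 -0.013 0 0 7.8 1;0.0108 -0.0282 -0.013 0 0 7.8 1;0.0108 -0.0282 -0.013 0 0 7.8 1;0.0108 -0.0282 -0.013 0 0 7.8 1;0.0108 -0.0282 -0.013 0 0 7.8 1;0.0108 -0.0282 -0.013 0 0 7.8 1;0.0108 -0.0282 -0.013 0 0 7.8 1;0.0108 -0.0282 -0.013 0 0 7.8 1;0.0108 -0.0282 -0.013 0 0 7.8 1;0.0108 -0.0282 -0.013 0 0 7.8 1;0 0 0 0 0 0 1;0 0 0 0 0 0 1",
  squeeze=50,
)

```text
time: 1.3
tcp_pos: [0.3612, 0.2614, 0.12]
orientation: [-0.001, -0.445, 0.896, 0.0]
wrist_force: [0.2, 0.2, -0.3]
width: 0.0853
finger_force: 0.0
```

arm_command(
  targets="0 0 -0.016 0 0 0 1;0 0 -0.016 0 0 0 1;0 0 -0.015 0 0 0 1;0 0 -0.015 0 0 0 1;0 0 0 0 0 0 0.2;0 0 0 0 0 0 0;0 0 0 0 0 0 -0.3;0 0 0 0 0 0 -1;0 0 0 0 0 0 -1;0 0 0 0 0 0 -1;0 0 0 0 0 0 -1;0 0 0 0 0 0 -1",
)

```text
time: 2.5
tcp_pos: [0.3619, 0.2624, 0.0593]
orientation: [0.001, -0.446, 0.895, 0.0]
wrist_force: [-1.4, 0.7, 5.8]
width: 0.0287
finger_force: 47.8
```

arm_command(
  targets="0 0 0.01 0 0 0 -1;0 0 0.03 0 0 0 -1;0 0 0.03 0 0 0 -1;0 0 0.03 0 0 0 -1;0.0236 0.0056 0 0 0 -6.08 -1;0.0236 0.0056 0 0 0 -6.08 -1;0.0236 0.0056 0 0 0 -6.08 -1;0.0236 0.0056 0 0 0 -6.08 -1;0.0236 0.0056 0 0 0 -6.08 -1;0.0236 0.0056 0 0 0 -6.08 -1;0.0236 0.0056 0 0 0 -6.08 -1;0.0236 0.0056 0 0 0 -6.08 -1;0.0236 0.0056 0 0 0 -6.08 -1;0.0236 0.0056 0 0 0 -6.08 -1;0 0 0 0 0 0 -1;0 0 0 0 0 0 -1;0 0 0 0 0 0 -1",
)

```text
time: 4.2
tcp_pos: [0.5959, 0.3175, 0.1583]
orientation: [-0.001, 0.067, 0.998, -0.0]
wrist_force: [-0.4, 0.0, -2.3]
width: 0.0288
finger_force: 48.6
```

Run:
```python
from h import *
for n in("top","side"): cv2.imwrite(f"pics/{n}1.png",bot.snapshot(n)[:,:,::-1])
crop('pics/top1.png',100,120,140,120,3,'pics/a.png');crop('pics/side1.png',300,90,120,120,3,'pics/b.png')
cv2.imwrite('pics/c1.png',np.hstack([cv2.imread('pics/a.png'),cv2.imread('pics/b.png')]))
```

```text
(no output)
```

View pics/c1.png

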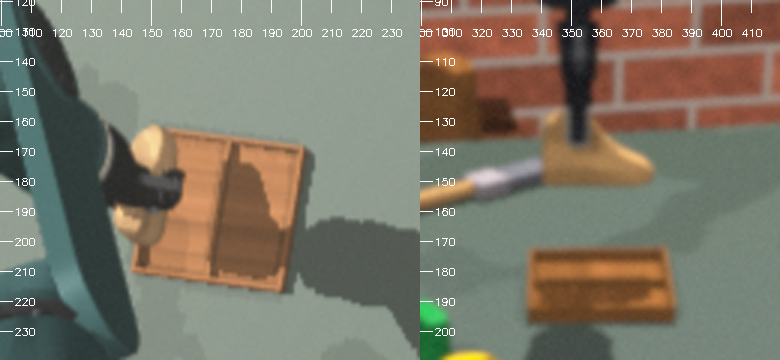

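The last is held level over the tray's left bay. In the side view its sole runs from (342,150) to (372,151). I'll lower it.

arm_command(
  targets="0.002 0.001 -0.015 0 0 0 -1;0 0 -0.02 0 0 0 -1;0 0 -0.02 0 0 0 -1;0 0 -0.018 0 0 0 -1;0 0 -0.01 0 0 0 -1;0 0 -0.005 0 0 0 -1;0 0 -0.003 0 0 0 -1;0 0 0 0 0 0 -1;0 0 0 0 0 0 -1",
)

```text
time: 5.2
tcp_pos: [0.5998, 0.3192, 0.0681]
orientation: [0.001, 0.068, 0.998, 0.0]
wrist_force: [0.4, 0.1, -2.2]
width: 0.0288
finger_force: 48.6
```

arm_command(
  targets="0 0 -0.002 0 0 0 -1;0 0 -0.001 0 0 0 -1;0 0 -0.001 0 0 0 -1;0 0 0 0 0 0 -1;0 0 0 0 0 0 -1",
)

```text
time: 5.7
tcp_pos: [0.5993, 0.319, 0.0635]
orientation: [0.0, 0.068, 0.998, 0.0]
wrist_force: [-1.3, -0.7, 0.7]
width: 0.0285
finger_force: 48.8
```

arm_command(
  targets="0 0 -0.0007 0 0 0 -1;0 0 0 0 0 0 -1;0 0 0 0 0 0 -0.2;0 0 0 0 0 0 0.1;0 0 0 0 0 0 0.3;0 0 0 0 0 0 0.3;0 0 0.01 0 0 0 0.3;0 0 0.03 0 0 0 0.3;0 0 0.03 0 0 0 0.3;-0.0202 -0.0239 0 0 0 -6.96 0.3;-0.0202 -0.0239 0 0 0 -6.96 0.3;-0.0202 -0.0239 0 0 0 -6.96 0.3;-0.0202 -0.0239 0 0 0 -6.96 0.5;-0.0202 -0.0239 0 0 0 -6.96 0.5;-0.0202 -0.0239 0 0 0 -6.96 0.5;-0.0202 -0.0239 0 0 0 -6.96 0.5;-0.0202 -0.0239 0 0 0 -6.96 0.5;0 0 0 0 0 0 0.5;0 0 0 0 0 0 0.5",
)

```text
time: 7.6
tcp_pos: [0.4381, 0.1275, 0.1333]
orientation: [0.001, 0.526, 0.851, 0.001]
wrist_force: [0.9, 0.6, 0.4]
width: 0.0641
finger_force: 0.0
```

Run:
```python
from h import *
for n in("top","side"): cv2.imwrite(f"pics/{n}2.png",bot.snapshot(n)[:,:,::-1])
crop('pics/top2.png',130,140,130,140,3,'pics/a.png');crop('pics/side2.png',270,100,130,140,3,'pics/b.png')
cv2.imwrite('pics/c2.png',np.hstack([cv2.imread('pics/a.png'),cv2.imread('pics/b.png')]))
```

```text
(no output)
```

View pics/c2.png

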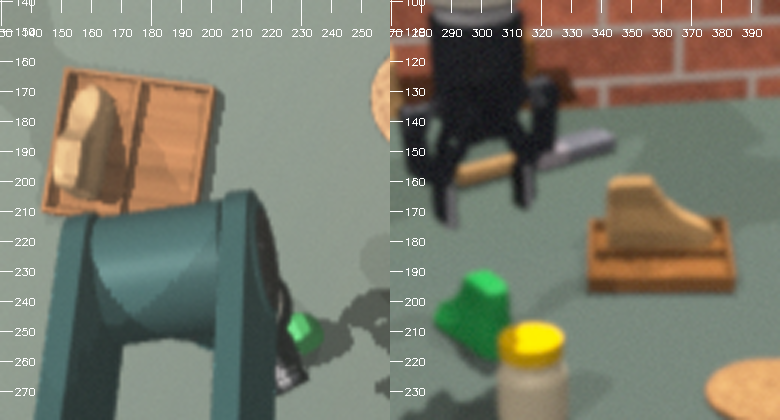

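The wooden last lies flat in the left bay, at (78,185) in the top view offset to about (158,188). The gripper is above the green last.

arm_command(
  targets="0 0 -0.02 0 0 0 0.5;0 0 -0.02 0 0 0 0.5;0 0 -0.018 0 0 0 0.5;0 0 -0.016 0 0 0 0.5;0 0 0 0 0 0 0.2;0 0 0 0 0 0 0;0 0 0 0 0 0 -0.3;0 0 0 0 0 0 -1;0 0 0 0 0 0 -1;0 0 0 0 0 0 -1;0 0 0 0 0 0 -1",
)

```text
time: 8.8
tcp_pos: [0.4387, 0.128, 0.0595]
orientation: [0.001, 0.526, 0.851, 0.001]
wrist_force: [-0.4, 1.8, 7.2]
width: 0.0284
finger_force: 49.9
```

arm_command(
  targets="0 0 0.01 0 0 0 -1;0 0 0.03 0 0 0 -1;0 0 0.03 0 0 0 -1;0 0 0.03 0 0 0 -1;0.0193 0.0117 0 0 0 5.57 -1;0.0193 0.0117 0 0 0 5.57 -1;0.0193 0.0117 0 0 0 5.57 -1;0.0193 0.0117 0 0 0 5.57 -1;0.0193 0.0117 0 0 0 5.57 -1;0.0193 0.0117 0 0 0 5.57 -1;0.0193 0.0117 0 0 0 5.57 -1;0.0193 0.0117 0 0 0 5.57 -1;0.0193 0.0117 0 0 0 5.57 -1;0.0193 0.0117 0 0 0 5.57 -1;0 0 0 0 0 0 -1;0 0 0 0 0 0 -1",
)

```text
time: 10.4
tcp_pos: [0.6301, 0.2445, 0.1586]
orientation: [-0.001, 0.068, 0.998, -0.0]
wrist_force: [0.3, -0.5, -1.2]
width: 0.0279
finger_force: 49.4
```

Run:
```python
from h import *
for n in("top","side"): cv2.imwrite(f"pics/{n}3.png",bot.snapshot(n)[:,:,::-1])
crop('pics/top3.png',110,120,130,120,3,'pics/a.png');crop('pics/side3.png',290,90,130,120,3,'pics/b.png')
cv2.imwrite('pics/c3.png',np.hstack([cv2.imread('pics/a.png'),cv2.imread('pics/b.png')]))
```

```text
(no output)
```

View pics/c3.png

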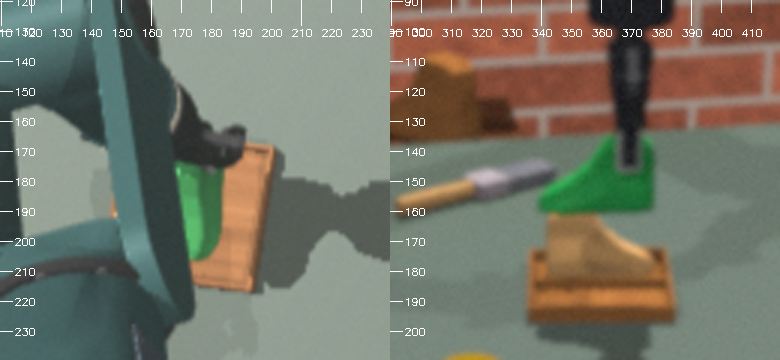

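The green last is held level over the right bay, with its sole at side-view (340,210)–(374,210).

arm_command(
  targets="0.001 0.001 -0.015 0 0 0 -1;0 0 -0.02 0 0 0 -1;0 0 -0.02 0 0 0 -1;0 0 -0.018 0 0 0 -1;0 0 -0.01 0 0 0 -1;0 0 -0.005 0 0 0 -1;0 0 -0.003 0 0 0 -1;0 0 -0.001 0 0 0 -1;0 0 -0.001 0 0 0 -1;0 0 0 0 0 0 -1;0 0 0 0 0 0 -1",
)

```text
time: 11.6
tcp_pos: [0.632, 0.2458, 0.0661]
orientation: [0.0, 0.068, 0.998, 0.0]
wrist_force: [-0.0, -0.0, -0.8]
width: 0.0283
finger_force: 49.4
```

arm_command(
  targets="0 0 -0.001 0 0 0 -1;0 0 -0.001 0 0 0 -1;0 0 0 0 0 0 -1;0 0 0 0 0 0 -1",
)

```text
time: 12.0
tcp_pos: [0.6318, 0.2458, 0.0637]
orientation: [0.0, 0.068, 0.998, -0.0]
wrist_force: [0.9, 0.2, -0.4]
width: 0.0277
finger_force: 49.5
```

arm_command(
  targets="0 0 -0.0007 0 0 0 -1;0 0 0 0 0 0 -1;0 0 0 0 0 0 -1",
)

```text
time: 12.3
tcp_pos: [0.6319, 0.2457, 0.0636]
orientation: [0.0, 0.068, 0.998, 0.0]
wrist_force: [-1.1, -0.8, 5.3]
width: 0.0277
finger_force: 50.4
```

arm_command(
  targets="0 0 0 0 0 0 -0.3;0 0 0 0 0 0 0;0 0 0 0 0 0 0.1;0 0 0 0 0 0 0.1;0 0 0.01 0 0 0 0.1;0 0 0.03 0 0 0 0.1;0 0 0.03 0 0 0 0.1;-0.021 -0.0307 0 0 0 0 0.1;-0.021 -0.0307 0 0 0 0 0.1;-0.021 -0.0307 0 0 0 0 1;-0.021 -0.0307 0 0 0 0 1;-0.021 -0.0307 0 0 0 0 1;-0.021 -0.0307 0 0 0 0 1;-0.021 -0.0307 0 0 0 0 1;-0.021 -0.0307 0 0 0 0 1;0 0 0 0 0 0 1;0 0 0 0 0 0 1",
)

```text
time: 14.0
tcp_pos: [0.464, -0.0004, 0.1336]
orientation: [0.001, 0.069, 0.998, 0.0]
wrist_force: [0.3, -0.3, -0.2]
width: 0.0853
finger_force: 0.0
```

Run:
```python
from h import *
for n in("top","side"): cv2.imwrite(f"pics/{n}4.png",bot.snapshot(n)[:,:,::-1])
crop('pics/top4.png',130,140,160,130,2.5,'pics/a.png');crop('pics/side4.png',260,130,150,130,2.5,'pics/b.png')
cv2.imwrite('pics/c4.png',np.hstack([cv2.imread('pics/a.png'),cv2.imread('pics/b.png')]))
```

```text
(no output)
```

View pics/c4.png

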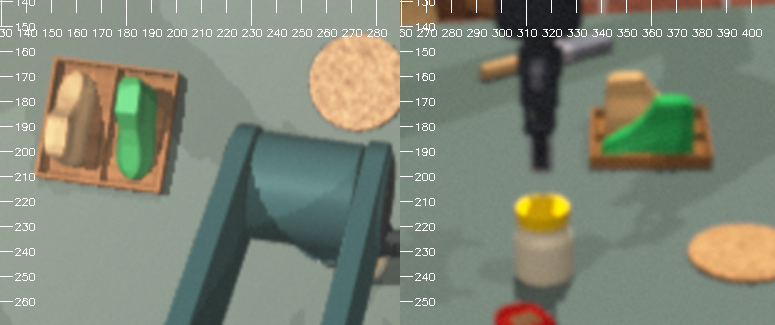

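Both lasts sit in their own bays, wood at (158,185) and green at (183,190). Jar next.

arm_command(
  targets="0 0 -0.02 0 0 0 1;0 0 -0.02 0 0 0 1;0 0 -0.02 0 0 0 1;0 0 -0.02 0 0 0 1;0 0 -0.014 0 0 0 1;0 0 -0.008 0 0 0 1;0 0 0 0 0 0 0.6;0 0 0 0 0 0 0.4;0 0 0 0 0 0 -1;0 0 0 0 0 0 -1;0 0 0 0 0 0 -1;0 0 0 0 0 0 -1",
)

```text
time: 15.3
tcp_pos: [0.4644, 0.0002, 0.0318]
orientation: [0.001, 0.068, 0.998, 0.0]
wrist_force: [-0.3, 2.8, 7.2]
width: 0.0543
finger_force: 53.4
```

arm_command(
  targets="0 0 0.01 0 0 0 -1;0 0 0.02 0 0 0 -1;0 0 0.02 0 0 0 -1;0.028 0.0006 0 0 0 0 -1;0.028 0.0006 0 0 0 0 -1;0.028 0.0006 0 0 0 0 -1;0.028 0.0006 0 0 0 0 -1;0.028 0.0006 0 0 0 0 -1;0.028 0.0006 0 0 0 0 -1;0.028 0.0006 0 0 0 0 -1;0 0 -0.015 0 0 0 -1;0 0 -0.015 0 0 0 -1;0 0 -0.008 0 0 0 -1;0 0 -0.003 0 0 0 -1;0 0 -0.001 0 0 0 -1;0 0 0 0 0 0 -1;0 0 0 0 0 0 -1",
)

```text
time: 17.0
tcp_pos: [0.66, 0.0042, 0.0395]
orientation: [0.0, 0.068, 0.998, -0.0]
wrist_force: [0.5, -0.3, -1.1]
width: 0.0542
finger_force: 53.3
```

arm_command(
  targets="0 0 -0.001 0 0 0 -1;0 0 -0.001 0 0 0 -1;0 0 0 0 0 0 -1;0 0 0 0 0 0 -1",
)

```text
time: 17.4
tcp_pos: [0.6601, 0.0042, 0.0379]
orientation: [0.001, 0.068, 0.998, -0.0]
wrist_force: [-1.5, 0.3, 5.5]
width: 0.0546
finger_force: 53.9
```

arm_command(
  targets="0 0 0 0 0 0 0.5;0 0 0 0 0 0 1;0 0 0 0 0 0 1;0 0 0 0 0 0 1;0 0 0.02 0 0 0 1;0 0 0.035 0 0 0 1;0 0 0.035 0 0 0 1;-0.0284 -0.0193 0 0 0 -7.1 1;-0.0284 -0.0193 0 0 0 -7.1 1;-0.0284 -0.0193 0 0 0 -7.1 1;-0.0284 -0.0193 0 0 0 -7.1 1;-0.0284 -0.0193 0 0 0 -7.1 1;-0.0284 -0.0193 0 0 0 -7.1 1;-0.0284 -0.0193 0 0 0 -7.1 1;-0.0284 -0.0193 0 0 0 -7.1 1;0 0 0 0 0 0 1;0 0 0 0 0 0 1",
)

```text
time: 19.1
tcp_pos: [0.4324, -0.1505, 0.1271]
orientation: [0.0, 0.534, 0.845, 0.0]
wrist_force: [0.5, -0.6, -0.5]
width: 0.0853
finger_force: 0.0
```

Run:
```python
from h import *
for n in("top","side"): cv2.imwrite(f"pics/{n}5.png",bot.snapshot(n)[:,:,::-1])
crop('pics/top5.png',240,140,150,150,2.5,'pics/a.png');crop('pics/side5.png',270,150,160,150,2.5,'pics/b.png')
cv2.imwrite('pics/c5.png',np.hstack([cv2.imread('pics/a.png'),cv2.imread('pics/b.png')]))
```

```text
(no output)
```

View pics/c5.png

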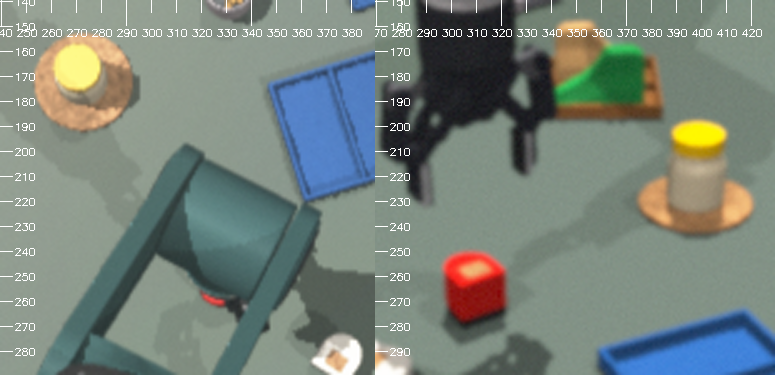

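The jar stands upright in the middle of the mat, with its cap at (270,167). Now the red heel.

arm_command(
  targets="0 0 -0.02 0 0 0 1;0 0 -0.02 0 0 0 1;0 0 -0.02 0 0 0 1;0 0 -0.018 0 0 0 1;0 0 -0.013 0 0 0 1;0 0 0 0 0 0 1;0 0 0 0 0 0 0.5;0 0 0 0 0 0 0.3;0 0 0 0 0 0 -1;0 0 0 0 0 0 -1;0 0 0 0 0 0 -1;0 0 0 0 0 0 -1",
  squeeze=30,
)

```text
time: 20.4
tcp_pos: [0.4332, -0.1504, 0.0366]
orientation: [0.001, 0.534, 0.845, 0.0]
wrist_force: [1.0, 2.2, 6.8]
width: 0.0436
finger_force: 31.5
```

arm_command(
  targets="0 0 0.01 0 0 0 -1;0 0 0.025 0 0 0 -1;0 0 0.025 0 0 0 -1;0.0236 -0.016 0 0 0 -1.26 -1;0.0236 -0.016 0 0 0 -1.26 -1;0.0236 -0.016 0 0 0 -1.26 -1;0.0236 -0.016 0 0 0 -1.26 -1;0.0236 -0.016 0 0 0 -1.26 -1;0.0236 -0.016 0 0 0 -1.26 -1;0.0236 -0.016 0 0 0 -1.26 -1;0 0 -0.02 0 0 0 -1;0 0 -0.02 0 0 0 -1;0 0 -0.01 0 0 0 -1;0 0 -0.004 0 0 0 -1;0 0 0 0 0 0 -1;0 0 0 0 0 0 -1",
)

```text
time: 22.0
tcp_pos: [0.5981, -0.2623, 0.0428]
orientation: [0.001, 0.597, 0.802, 0.0]
wrist_force: [0.6, -0.1, -1.2]
width: 0.0436
finger_force: 30.8
```

arm_command(
  targets="0 0 -0.001 0 0 0 -1;0 0 -0.001 0 0 0 -1;0 0 -0.0007 0 0 0 -1;0 0 0 0 0 0 -1;0 0 0 0 0 0 -1",
)

```text
time: 22.5
tcp_pos: [0.5982, -0.2623, 0.0407]
orientation: [0.001, 0.597, 0.802, 0.0]
wrist_force: [-1.8, 0.7, 8.2]
width: 0.0433
finger_force: 31.8
```

arm_command(
  targets="0 0 0 0 0 0 0.3;0 0 0 0 0 0 0.7;0 0 0 0 0 0 0.7;0 0 0 0 0 0 0.7;0 0 0.015 0 0 0 0.7;0 0 0.035 0 0 0 0.7;0 0 0.035 0 0 0 0.7;-0.028 -0.0005 0 0 0 4.52 1;-0.028 -0.0005 0 0 0 4.52 1;-0.028 -0.0005 0 0 0 4.52 1;-0.028 -0.0005 0 0 0 4.52 1;-0.028 -0.0005 0 0 0 4.52 1;-0.028 -0.0005 0 0 0 4.52 1;-0.028 -0.0005 0 0 0 4.52 1;-0.028 -0.0005 0 0 0 4.52 1;-0.028 -0.0005 0 0 0 4.52 1;0 0 0 0 0 0 1;0 0 0 0 0 0 1",
)

```text
time: 24.3
tcp_pos: [0.3459, -0.2672, 0.1251]
orientation: [0.001, 0.283, 0.959, -0.0]
wrist_force: [0.3, -0.5, -0.5]
width: 0.0854
finger_force: 0.0
```

Run:
```python
from h import *
for n in("top","side"): cv2.imwrite(f"pics/{n}6.png",bot.snapshot(n)[:,:,::-1])
crop('pics/top6.png',320,140,120,160,2.5,'pics/a.png');crop('pics/side6.png',230,190,190,160,2.5,'pics/b.png')
cv2.imwrite('pics/c6.png',np.hstack([cv2.imread('pics/a.png'),cv2.imread('pics/b.png')]))
```

```text
(no output)
```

View pics/c6.png

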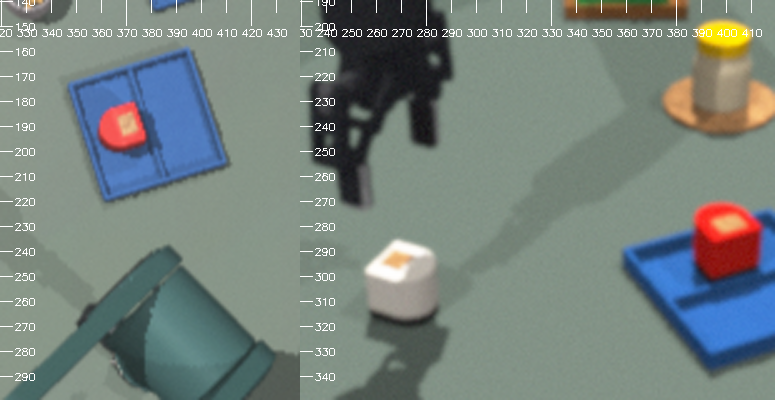

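The red heel stands in the left bay of the blue tray, at (368,188). I'll recheck its clearance at the end. Now the white heel.

arm_command(
  targets="0 0 -0.02 0 0 0 1;0 0 -0.02 0 0 0 1;0 0 -0.02 0 0 0 1;0 0 -0.017 0 0 0 1;0 0 -0.012 0 0 0 1;0 0 0 0 0 0 1;0 0 0 0 0 0 0.5;0 0 0 0 0 0 0.3;0 0 0 0 0 0 -1;0 0 0 0 0 0 -1;0 0 0 0 0 0 -1;0 0 0 0 0 0 -1",
)

```text
time: 25.6
tcp_pos: [0.3463, -0.2671, 0.0359]
orientation: [0.001, 0.282, 0.96, -0.0]
wrist_force: [0.3, 1.1, 6.7]
width: 0.044
finger_force: 31.2
```

Run:
```python
from h import *
crop('pics/top6.png',340,150,80,75,7,'pics/c7.png')
# expected: red top corners & bay inner corners
c=np.array([.606,-.287]);a=np.radians(16.5);ex=np.array([np.cos(a),np.sin(a)]);ey=np.array([-ex[1],ex[0]])
for s in((-64,2),(64,2),(64,66),(-64,66)): print('bay',s,np.round(proj('top',[*(c+ex*s[0]/1e3+ey*s[1]/1e3),.016]),1))
```

```text
bay (-64, 2) [385.2 211.7]
bay (64, 2) [370.9 167.9]
bay (64, 66) [348.8 174.7]
bay (-64, 66) [362.9 218.6]
```

View pics/c7.png

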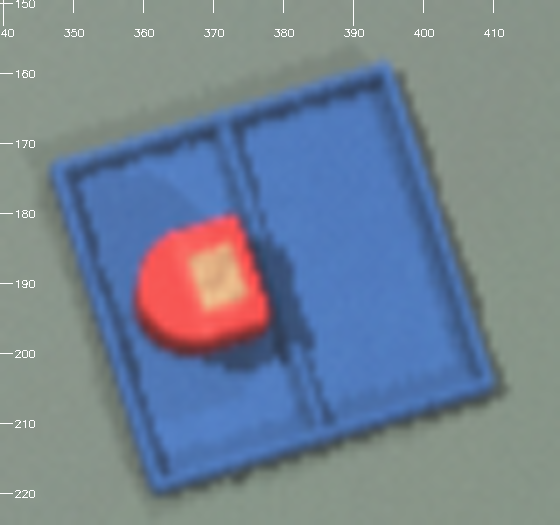

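The red heel clears the divider by about 7 mm: its flat edge is at about x=375.8 and the divider edge at about 377.5, before the parallax correction. Now placing the white one.

arm_command(
  targets="0 0 0.01 0 0 0 -1;0 0 0.03 0 0 0 -1;0 0 0.03 0 0 0 -1;0.0297 -0.005 0 0 0 -4.52 -1;0.0297 -0.005 0 0 0 -4.52 -1;0.0297 -0.005 0 0 0 -4.52 -1;0.0297 -0.005 0 0 0 -4.52 -1;0.0297 -0.005 0 0 0 -4.52 -1;0.0297 -0.005 0 0 0 -4.52 -1;0.0297 -0.005 0 0 0 -4.52 -1;0.0297 -0.005 0 0 0 -4.52 -1;0.0297 -0.005 0 0 0 -4.52 -1;0 0 0 0 0 0 -1;0 0 -0.02 0 0 0 -1;0 0 0 0 0 0 -1;0 0 0 0 0 0 -1",
)

```text
time: 27.2
tcp_pos: [0.6116, -0.311, 0.0851]
orientation: [-0.001, 0.597, 0.802, -0.0]
wrist_force: [0.2, -0.1, -0.7]
width: 0.0435
finger_force: 30.9
```

Target z is about 0.040.

arm_command(
  targets="0.001 -0.001 -0.015 0 0 0 -1;0 0 -0.015 0 0 0 -1;0 0 -0.008 0 0 0 -1;0 0 -0.004 0 0 0 -1;0 0 -0.001 0 0 0 -1;0 0 -0.001 0 0 0 -1;0 0 0 0 0 0 -1;0 0 0 0 0 0 -1",
)

```text
time: 28.0
tcp_pos: [0.6143, -0.3128, 0.0417]
orientation: [0.0, 0.597, 0.802, -0.0]
wrist_force: [-0.1, -0.1, -0.3]
width: 0.0432
finger_force: 30.9
```

arm_command(
  targets="0 0 -0.001 0 0 0 -1;0 0 -0.001 0 0 0 -1;0 0 0 0 0 0 -1;0 0 0 0 0 0 -1",
)

```text
time: 28.4
tcp_pos: [0.6143, -0.3127, 0.04]
orientation: [0.0, 0.597, 0.802, -0.0]
wrist_force: [-1.3, 1.5, 5.7]
width: 0.0439
finger_force: 31.6
```

arm_command(
  targets="0 0 0 0 0 0 0.3;0 0 0 0 0 0 0.7;0 0 0 0 0 0 0.7;0 0 0 0 0 0 0.7;0 0 0.015 0 0 0 0.7;0 0 0.035 0 0 0 0.7;0 0 0.035 0 0 0 0.7;0 0 0.035 0 0 0 0.7;-0.03 -0.005 0.01 0 0 0 0.7;-0.03 -0.005 0.01 0 0 0 0.7;-0.03 -0.005 0 0 0 0 0.7;-0.03 -0.005 0 0 0 0 0.7;-0.03 -0.005 0 0 0 0 0.7;-0.03 -0.005 0 0 0 0 0.7;-0.03 -0.005 0 0 0 0 0.7;-0.03 -0.005 0 0 0 0 0.7;0 0 0 0 0 0 0.7;0 0 0 0 0 0 0.7",
)

```text
time: 30.2
tcp_pos: [0.374, -0.353, 0.1802]
orientation: [0.001, 0.598, 0.801, -0.0]
wrist_force: [0.5, 0.9, 1.0]
width: 0.0724
finger_force: 0.0
```

Run:
```python
from h import *
for n in("top","side"): cv2.imwrite(f"pics/{n}8.png",bot.snapshot(n)[:,:,::-1])
crop('pics/top8.png',130,100,300,190,2.6,'pics/a.png');crop('pics/side8.png',230,150,300,200,2.6,'pics/b.png')
a,b=cv2.imread('pics/a.png'),cv2.imread('pics/b.png')
cv2.imwrite('pics/c8.png',cv2.resize(np.vstack([a,b]),(460,598)))
crop('pics/top8.png',330,140,100,90,4,'pics/a.png');crop('pics/side8.png',340,150,110,190,3.15,'pics/b.png')
a,b=cv2.imread('pics/a.png'),cv2.imread('pics/b.png')
H=np.zeros((598,760,3),np.uint8);H[:a.shape[0],:a.shape[1]]=a;H[:b.shape[0],405:405+b.shape[1]]=b[:598,:355]
cv2.imwrite('pics/c9.png',H)
```

View pics/top8.png

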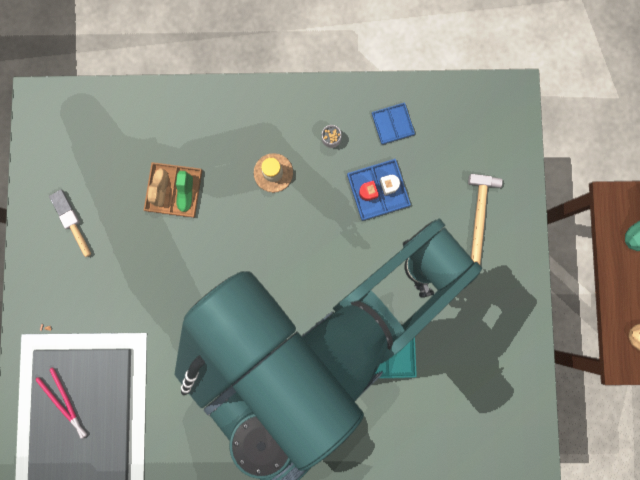

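View pics/c9.png

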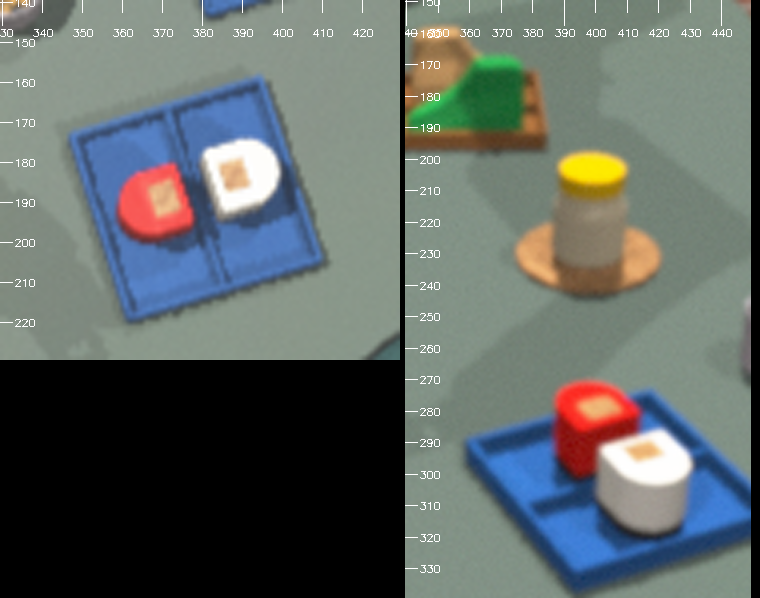

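Everything is in place: lasts at (158,187) and (184,190), jar on the mat at (271,168), red heel at (369,190) and white at (390,184), both upright. The hammer and tin haven't moved.

```bash
python3 -c "
from cell import bot
print(bot.finish_job())"
```

```text
the job is handed in; nothing more can be done
None
```

I handed the job in at about 30 s of the 122 s limit: each last is flat in its own bay of the brown tray, each heel upright in its own bay of the blue tray, and the glue jar upright on the cork mat, with everything released and the hammer and tack tin untouched; no verdict came back.

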